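# Unclip the bauble tray and hold it up level

### The arm

A 6-joint arm with a two-finger parallel gripper is mounted at the origin on the work surface. World frame = base frame: x ahead of the robot, y to its left, z up, the work surface at z = 0. Lengths are in m, angles in degrees, forces in N, time in s.
With the tool pointing down it reaches from about 0.4 to 0.825 m from the base axis. Payload 7 kg.
Tool frame: the origin (TCP) lies at the very end of the fingers, on their centre line; the grasp point (between the pads) lies 19 mm behind it; z points along the fingers, y is the line along which they close (so a half turn about z gives the same grasp; the last joint's range is limited). The gripper opens to 88 mm and grips with 3 to 60 N. Pads are 19 mm wide; open, the fingers measure 130 mm over their backs; the gripper's body (78 mm by 193 mm) begins 47 mm behind the grasp point.
Start: joints at [89.387, 20.546, 0.682, 0, -70.136, -16.507], TCP at [0.199, 0.645, 0.227] pointing down, gripper open.
Joint ranges: [-176.03, 176.03], [-82.01, 121.73], [-58.28, 71.71], [-173.87, 95.51], [-174.79, -0.11], [-173.66, 173.66]. Speed limits (degrees/s): [136.94, 136.94, 172.46, 180, 180, 180].

### API

Orientations are given as [roll, pitch, yaw] about the fixed x, y, z axes, in that order (R = Rz(yaw) Ry(pitch) Rx(roll)).
In Python, from plant import ctrl, viewer gives the robot as it stands.
- The arm moves only by the tool servo_tool, never from a script. Its argument "rows" is a list of rows, each a list of 6 numbers: the shift along the world's x, y, z in mm, then the turn, a rotation vector about the world's x, y, z in degrees. A call has 1 to 5 rows; each row shifts and turns the commanded pose from where the row before left it; what a row does not reach is not made up. A row lasts 1/12 s, in which the tool goes at most 41.7 mm and 7.16 degrees, less where a joint would pass 70% of its speed; a pose out of reach is approached as far as the arm can. A call is refused whole if a number of a shift passes 41.7 or a number of a turn 7.16, either way. A call with a gripper value outside its range is refused whole. "fingers" is the finger opening in mm, from 0 to 87.6, set as the call begins (left out, the last holds). The fingers move at their own pace and stop on an object; the grip force is fixed at half the most. Time passes only in rows, so rows that do not move let the fingers close. It gives the time, the measured TCP pose, the force and the opening at its end, in the units of the state.
- ctrl.get_obs(): the state, without advancing time (a new reading comes with each control period).
- viewer.snapshot(name): name is "scene" or "top" or "wrist"; returns (picture, depth): 480x640x3 uint8, red, green, blue; 480x640 float32, m along the optical axis (not along the pixel's ray), 0 where there is no reading.
- viewer.calibration(name): a dict with "fx", "fy", "cx", "cy" (pixels), "origin" and "rotation" of the camera in the world. Camera axes: x right, y up, looking along -z (the intrinsics and any distortion apply to the point x, -y, -z); pixel columns grow to the right and rows downward; lengths in m; the calibration is good to about 2 mm. A picture is of the moment at which its call begins: read the wrist's pose just before it. calibration takes no time and is no camera call; for the wrist camera it gives the pose at the moment of the call.
- ctrl.close_job(): hands the job in, once; it reports no verdict.
The state is a dict: "clock": time; "joint_pos": joint angles; "qvel": joint speeds; "tau": joint torques, N m; "tool_pos": TCP position; "orientation": TCP orientation; "force": force on the tool from outside, world axes, zero at the start; "moment": the same for the moment, N m; "opening": finger opening in m.
Only numpy, scipy, OpenCV 4.12 (cv2) and the standard library are available. Lean on these libraries where they do the work, as an engineer would, in place of code of your own. Each camera call takes 0.05 s, during which the arm holds its last target. There are 200 camera calls.

### The job

Take the tray of baubles by its red handle, pull it straight up off the ornament box until both spring clips let go, and raise it at least 10 cm above where it sat, so that the layer underneath can be reached. Keep the tray level all the way so that no bauble rolls out, and leave the green-handled tray and everything else on the table alone. Finish while holding the tray up there by its handle, level and steady: do not put it down or let go.

Things in the scene. Friction and masses are not known exactly. Their poses are not given: they have to be found in the camera images.
- tray: The tray of baubles clipped on the red box: white plastic, 216 x 146 mm, walls 38 mm high, six open pockets (divided at x = +-35 mm and y = 0), floor 4 mm thick, 0.27 to 0.44 kg plus 0.08 to 0.25 kg of baubles. Origin: centre of the underside of its flange, which rests on the box's rim; x along its long side and handle, z up. A 10 mm skirt fits inside the box with 1 mm play.
- tray_handle: The tray's fixed red handle: a straight bar 120 mm long (along the tray's x), 18 mm wide (y), 20 mm high (z), on a post near each end (x = +-52 mm); between the posts 92 mm of it are free, with 48 mm of air below. Origin: centre of the bar, 98 mm above the tray's origin, over the tray's centre; axes parallel to the tray's.
- box: Clear plastic ornament box with RED clips, under the tray of baubles, with bigger baubles inside: 216 x 146 mm (250 mm over the clips), 90 mm high to the rim, standing firmly: it does not move. Origin: centre of its underside; x along its long side, z up. The clipped-on tray's origin is 90 mm above it.
- box_clip_a (a joint): Outward travel in m (0 closed, up to 0.006) of the red spring clip on the box's +x end, 56 mm wide, reaching 20 mm above the rim; its nose catches over a bar on the tray's end. Both clips together hold the tray against a straight upward pull of some 9 to 15 N beyond its weight and snap open within 6 mm of rise; 15 mm up, the tray is free of clips and box. Pull slowly (15 mm/s).
- box_clip_b (a joint): Outward travel in m (0 closed, up to 0.006) of the red spring clip on the box's -x end, 56 mm wide, reaching 20 mm above the rim; like the other clip.
- box_green: A second ornament box of the same size and make, with GREEN clips and full of pine cones; not part of the job, does not move. The two boxes change places in some starts. Origin: centre of its underside; x along its long side, z up.
- tray_green: The tray clipped on the green box, with a green handle and pine cones in its pockets, otherwise like the red-handled tray (same origin, axes and sizes; handle's top 108 mm above the origin). To be left alone.
- bauble_red: Red bauble, a ball 50 mm in diameter, 20 to 60 g, lying loose in one of the four corner pockets of the tray (about x = +-70, y = +-34 mm from the tray's origin). Origin: the ball's centre.
- bauble_blue: Blue bauble, a ball 50 mm in diameter, 20 to 60 g, lying loose in one of the four corner pockets of the tray (about x = +-70, y = +-34 mm from the tray's origin). Origin: the ball's centre.
- bauble_gold: Gold bauble, a ball 50 mm in diameter, 20 to 60 g, lying loose in one of the four corner pockets of the tray (about x = +-70, y = +-34 mm from the tray's origin). Origin: the ball's centre.
- bauble_silver: Silver bauble, a ball 50 mm in diameter, 20 to 60 g, lying loose in one of the four corner pockets of the tray (about x = +-70, y = +-34 mm from the tray's origin). Origin: the ball's centre.
- spool: Ribbon spool lying flat, 90 mm in diameter, 56 mm high. Origin: centre of its underside. To be left alone.
- tube: Cardboard tube standing upright, 46 mm in diameter, 95 mm high. Origin: centre of its lower end, z along the tube. To be left alone.
- candle: Pillar candle standing upright, 60 mm in diameter, 110 mm high. Origin: centre of its underside, z along the candle. To be left alone.
- dish: Round kraft box lid with pine cones in it, 170 mm in diameter, about 45 mm high. Origin: centre of its underside. To be left alone.
- twine: Ball of twine, 56 mm in diameter, 44 mm high. Origin: centre of its underside. To be left alone.

How it is judged (in metres and radians):
On the way:
1. the tray, held by its handle, has come off both clips and out of the box (25 mm up) (z of tray in the frame of box above 0.115 m and contact force between the fingers and tray_handle above 1 N), for 0.1 s.
At the end, for the whole second after the job is handed in: The tray hangs from the fingers by its handle (over 1 N), at least 90 mm above its seat on the box, within 0.12 rad of level, slower than 30 mm/s and 0.2 rad/s, touching neither box nor the other tray, all four baubles within 125 mm of its origin (z of tray in the frame of box above 0.18 m and angle between tray's own z axis and vertical below 0.12 rad and linear speed of tray below 0.03 m/s and angular speed of tray below 0.2 rad/s and contact force between the fingers and tray_handle above 1 N and contact force between tray and box below 0.2 N and contact force between tray and box_green below 0.2 N and contact force between tray and tray_green below 0.2 N and distance between each of bauble_red, bauble_blue, bauble_gold, bauble_silver and tray below 0.125 m); the arm keeps its last pose, push and grip.
It fails at once if a bauble rolls or is thrown out of the tray (distance between any of bauble_red, bauble_blue, bauble_gold, bauble_silver and tray above 0.125 m).
It fails at once if the tray is tipped by more than 15 degrees (angle between tray's own z axis and vertical above 0.26 rad).
It fails at once if the green-handled tray is pulled off or shifted by more than 20 mm (distance of tray_green from where it was at the start of the episode above 0.02 m).
It fails at once if another thing on the table is shifted by more than 30 mm or knocked over (distance of any of spool, tube, candle, dish, twine from where it was at the start of the episode above 0.03 m or angle between any of tube, candle's own z axis and vertical above 0.5 rad).
It also fails if it takes over 38 s, if anything falls off the work surface, if the arm or the gripper's body presses on something with over 40 N, if the wrist force passes 120 N, or if a joint passes its speed limit or range.

## Working session

There is one attempt and no reset: what is moved stays moved. The work goes in short steps, Python scripts to look and compute and a tool call to move; the robot and the scene stay as the last step left them, time stands still between calls to the robot, and variables do not carry over. Pictures are saved under pics/ and viewed, on a budget of 10 in all, crops included, one or two more only if the job needs it, and the job is handed in when it is done.

Besides the shell and the picture viewer there is one more tool, called by a JSON object that holds its "op" and its "data". servo_tool: Moves the arm, as the interface text tells. Its arguments: {"type":"object","properties":{"rows":{"type":"array","items":{"type":"array","items":{"type":"number"}}},"fingers":{"type":"number"}},"required":["rows"]}

```bash
mkdir -p pics; cat > h.py <<'E'
import numpy as np, cv2
from plant import ctrl, viewer
def world(name,d,c):
    v,u=np.indices(d.shape)
    P=np.stack([(u-c["cx"])/c["fx"]*d,-(v-c["cy"])/c["fy"]*d,-d],-1)
    return P@np.array(c["rotation"]).T+np.array(c["origin"])
def redbar(name,zlo,zhi,save=None):
    c=viewer.calibration(name); im,d=viewer.snapshot(name)
    if save: cv2.imwrite("pics/"+save,im[:,:,::-1])
    P=world(name,d,c); h=cv2.cvtColor(im,cv2.COLOR_RGB2HSV)
    m=((h[...,0]<8)|(h[...,0]>172))&(h[...,1]>120)&(h[...,2]>60)&(d>0)&(P[...,2]>zlo)&(P[...,2]<zhi)
    n,l,s,ce=cv2.connectedComponentsWithStats(m.astype(np.uint8))
    for i in range(1,n):
        if s[i,4]<40: continue
        q=P[l==i]; (x,y),(a,b),t=cv2.minAreaRect((q[:,:2]*1000).astype(np.float32))
        if a<b: t+=90
        print(name,s[i],"xy",round(x,1),round(y,1),"size",round(a,1),round(b,1),"long axis yaw",round(t,1),"z",np.percentile(q[:,2],[5,50,95]).round(3),"med",np.median(q,0).round(4))
    return im,d,P
E
python3 - <<'E'
from h import *
for n in("top","scene"): redbar(n,.15,.23,n+"1.png")
o=ctrl.get_obs();print(o)
a=cv2.imread("pics/top1.png");b=cv2.imread("pics/scene1.png")
cv2.imwrite("pics/both.png",cv2.resize(np.vstack([a,b]),(450,600)) if 0 else cv2.resize(np.hstack([a,b]),(800,300)))
E
```

```text
Traceback (most recent call last):
  File "h.py", line 10, in redbar
    P=world(name,d,c); h=cv2.cvtColor(im,cv2.COLOR_RGB2HSV)
  File "h.py", line 6, in world
    return P@np.array(c["rotation"]).T+np.array(c["origin"])
           ~~~~~~~~~~~~~~~~~~~~~~~~~~~^~~~~~~~~~~~~~~~~~~~~~
ValueError: operands could not be broadcast together with shapes (480,640) (3,)
```

View pics/top1.png

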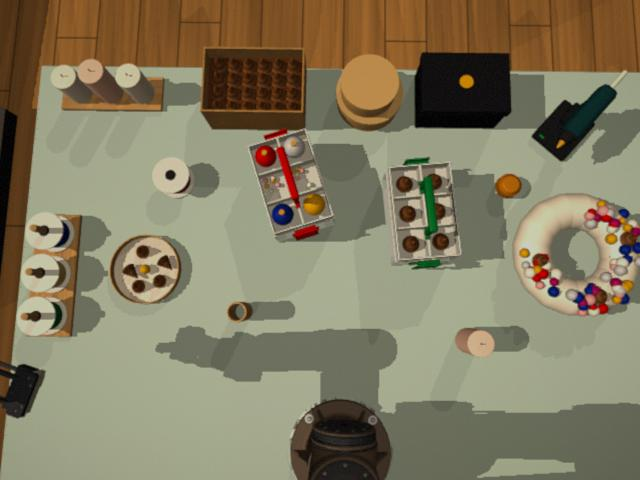

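```bash
python3 - <<'E'
from plant import viewer
for n in("top","scene","wrist"): print(viewer.calibration(n))
E
sed -i 's/np.array(c\["rotation"\]).T/rot(c["rotation"]).T/; 2a from scipy.spatial.transform import Rotation\ndef rot(r):\n    r=np.array(r,float)\n    return r if r.shape==(3,3) else Rotation.from_euler("xyz",r,degrees=True).as_matrix() if r.size==3 else Rotation.from_quat(r).as_matrix()' h.py
python3 - <<'E'
from h import *
for n in("top","scene"): redbar(n,.15,.23,n+"1.png")
print(ctrl.get_obs())
E
```

```text
{'fx': 491.8974109019251, 'fy': 491.8974109019251, 'cx': 320.8309997386511, 'cy': 236.18570033686646, 'origin': array([0.33752692, 0.03553169, 1.21245956]), 'rotation': array([  7.89249995,   0.73475349, -88.95262274])}
{'fx': 471.9080973344914, 'fy': 471.9080973344914, 'cx': 328.44404002033923, 'cy': 244.5069046644829, 'origin': array([ 1.14816603, -0.35990381,  0.89258776]), 'rotation': array([45.53563801,  0.6060526 , 55.66560323])}
{'fx': 371.3730574514228, 'fy': 371.3730574514228, 'cx': 320.8590198785073, 'cy': 239.95366727501622, 'origin': array([0.26744131, 0.6239563 , 0.3837563 ]), 'rotation': array([-1.56248709e+01, -1.05309750e-01, -1.07162346e+02])}
top [276 147  23  56 452] xy 613.3 125.4 size 118.5 17.7 long axis yaw 18.4 z [0.192 0.198 0.202] med [0.6118 0.1247 0.1979]
scene [355 230  50  41 396] xy 615.9 124.7 size 119.1 19.7 long axis yaw 18.0 z [0.159 0.197 0.2  ] med [0.6115 0.1226 0.1973]
{'clock': 0.15, 'joint_pos': array([ 8.93875308e+01,  2.05821778e+01,  6.47421253e-01, -1.39109927e-02,
       -7.01359200e+01, -1.65063954e+01]), 'qvel': array([ 0.0625471 , -0.00297121,  0.15368851,  0.10095317,  0.02812445,
        0.00354208]), 'tau': array([-1.17066997e-03, -5.83272457e+01,  2.93293637e+01,  7.00120345e+00,
        8.80013744e-03, -1.09413031e-04]), 'tool_pos': array([0.19861697, 0.64474607, 0.22585039]), 'orientation': array([ 1.79928520e+02, -7.54242736e-03, -1.71235948e+01]), 'force': array([ 0.2311513 ,  0.77650092, -0.77971208]), 'moment': array([-0.01665711,  0.02448405,  0.03111029]), 'opening': 0.08769156635581724}
```

View pics/scene1.png

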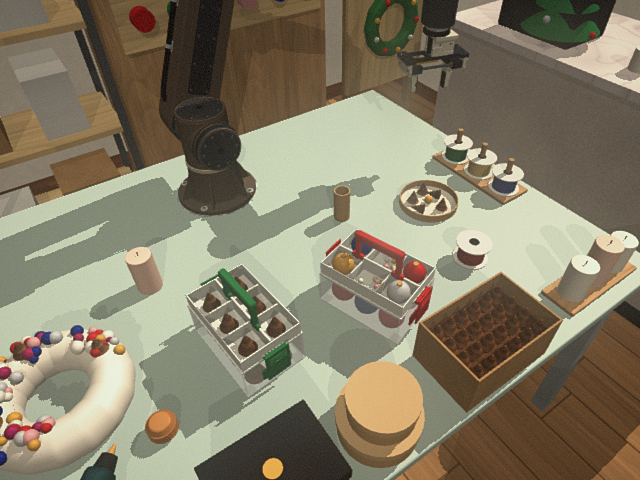

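The red handle shows at about (287,175) in the top view and at (380,250) in the scene view. Its centre is near (0.614, 0.125), yaw 18°. I'll move above it now.

{"op": "servo_tool", "data": {"rows": [[21,-26,5,0,0,1.75],[21,-26,5,0,0,1.75],[21,-26,5,0,0,1.75],[21,-26,5,0,0,1.75],[21,-26,5,0,0,1.75]], "fingers": 87}}

```text
clock: 0.57
tool_pos: [0.3043, 0.5136, 0.2515]
orientation: [180.0, 0.0, -8.3]
force: [0.5, 0.0, -0.2]
opening: 0.087
```

{"op": "servo_tool", "data": {"rows": [[21,-26,5,0,0,1.75],[21,-26,5,0,0,1.75],[21,-26,5,0,0,1.75],[21,-26,5,0,0,1.75],[21,-26,5,0,0,1.75]]}}

```text
clock: 0.98
tool_pos: [0.4093, 0.3835, 0.2768]
orientation: [-180.0, 0.0, 0.5]
force: [-0.5, 1.1, 0.7]
opening: 0.087
```

{"op": "servo_tool", "data": {"rows": [[21,-26,0,0,0,1.75],[21,-26,0,0,0,1.75],[21,-26,0,0,0,1.75],[21,-26,0,0,0,1.75],[21,-26,0,0,0,1.75]]}}

```text
clock: 1.4
tool_pos: [0.5144, 0.2535, 0.2765]
orientation: [-180.0, 0.0, 9.2]
force: [0.9, 0.7, 0.4]
opening: 0.0872
```

{"op": "servo_tool", "data": {"rows": [[21,-26,0,0,0,1.75],[21,-26,0,0,0,1.75],[21,-26,0,0,0,1.75],[21,-26,0,0,0,1.75],[18,-26,0,0,0,1.75]]}}

```text
clock: 1.82
tool_pos: [0.6166, 0.1236, 0.2762]
orientation: [180.0, 0.0, 18.0]
force: [0.1, 0.4, 0.2]
opening: 0.0872
```

{"op": "servo_tool", "data": {"rows": [[0,0,0,0,0,0],[0,0,0,0,0,0],[0,0,0,0,0,0]]}}

```text
clock: 2.07
tool_pos: [0.6155, 0.1249, 0.2761]
orientation: [-180.0, 0.0, 17.8]
force: [0.5, 0.8, 0.1]
opening: 0.0869
```

```bash
python3 - <<'E'
from h import *
o=ctrl.get_obs();print(o["clock"],o["tool_pos"],o["orientation"],o["force"])
im,d,P=redbar("wrist",.17,.23,"w1.png")
E
```

```text
2.0667 [0.61546845 0.12488899 0.27609296] [-1.79993780e+02  4.74982121e-02  1.78128567e+01] [0.47029368 0.82595588 0.06104043]
wrist [ 306  155   28  161 4056] xy 619.6 127.6 size 110.6 17.7 long axis yaw 18.3 z [0.195 0.197 0.199] med [0.6246 0.129  0.1973]
```

View pics/w1.png

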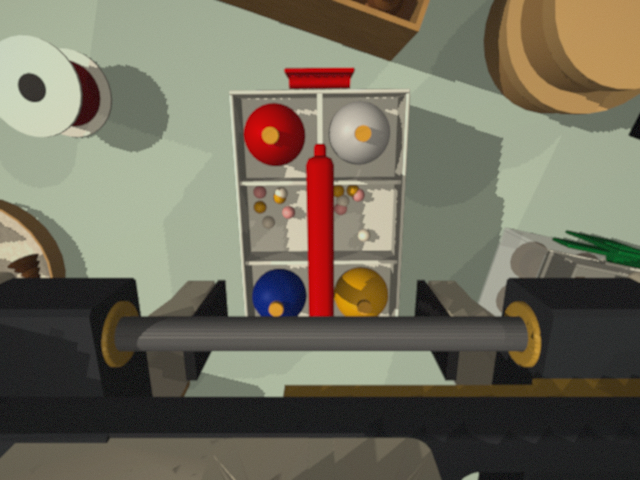

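The wrist view shows the handle's bar at column 320, rows 155–315, midway between the fingers. All four baubles are in the corner pockets. I'll make a small correction and descend 108 mm.

{"op": "servo_tool", "data": {"rows": [[0,1,-16,0,0,0.4],[0,0,-16,0,0,0],[0,0,-16,0,0,0],[0,0,-16,0,0,0],[0,0,-14,0,0,0]]}}

```text
clock: 2.53
tool_pos: [0.6148, 0.1274, 0.1979]
orientation: [-180.0, -0.0, 18.4]
force: [-0.4, -0.2, -0.3]
opening: 0.087
```

{"op": "servo_tool", "data": {"rows": [[0,0,-12,0,0,0],[0,0,-10,0,0,0],[0,0,-8,0,0,0],[0,0,0,0,0,0],[0,0,0,0,0,0]]}}

```text
clock: 2.95
tool_pos: [0.6157, 0.1262, 0.1686]
orientation: [180.0, 0.0, 18.3]
force: [1.3, 0.2, 0.3]
opening: 0.0872
```

{"op": "servo_tool", "data": {"rows": [[0,0,0,0,0,0],[0,0,0,0,0,0],[0,0,0,0,0,0],[0,0,0,0,0,0],[0,0,0,0,0,0]], "fingers": 0}}

```text
clock: 3.37
tool_pos: [0.6158, 0.1261, 0.1689]
orientation: [-180.0, -0.0, 18.3]
force: [-0.8, -0.8, 0.1]
opening: 0.0595
```

{"op": "servo_tool", "data": {"rows": [[0,0,0,0,0,0],[0,0,0,0,0,0],[0,0,0,0,0,0],[0,0,0,0,0,0],[0,0,0,0,0,0]]}}

```text
clock: 3.78
tool_pos: [0.6157, 0.1261, 0.1685]
orientation: [-180.0, -0.0, 18.3]
force: [0.5, -0.1, 0.1]
opening: 0.0261
```

```bash
python3 - <<'E'
from h import *
redbar("scene",.15,.23,"s2.png")
im=cv2.imread("pics/s2.png")[180:400,230:520];cv2.imwrite("pics/s2c.png",cv2.resize(im,None,fx=2,fy=2))
o=ctrl.get_obs();print(o["tool_pos"],o["force"],o["moment"],o["opening"])
E
```

```text
scene [381 245  24  27 218] xy 648.6 134.2 size 50.3 17.5 long axis yaw 20.5 z [0.157 0.195 0.2  ] med [0.6603 0.1356 0.1955]
[0.61571394 0.12606475 0.16855753] [ 0.32211985 -0.33938045  0.40866034] [-0.00044664 -0.02912578 -0.03574122] 0.022325233368223805
```

View pics/s2c.png

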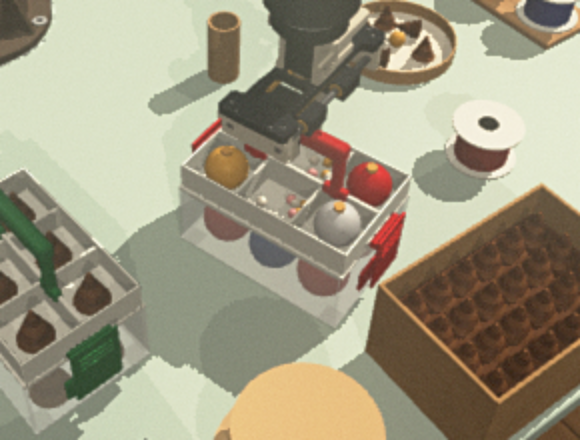

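The picture shows the fingers around the bar at about (290,135). They are still closing, at 22 mm, so I'll let them finish.

{"op": "servo_tool", "data": {"rows": [[0,0,0,0,0,0],[0,0,0,0,0,0],[0,0,0,0,0,0],[0,0,0,0,0,0],[0,0,0,0,0,0]]}}

```text
clock: 4.25
tool_pos: [0.6157, 0.1259, 0.1686]
orientation: [180.0, 0.0, 18.3]
force: [0.1, -2.2, -0.5]
opening: 0.0178
```

{"op": "servo_tool", "data": {"rows": [[0,0,1.2,0,0,0],[0,0,1.2,0,0,0],[0,0,1.2,0,0,0]]}}

```text
clock: 4.5
tool_pos: [0.614, 0.1258, 0.1698]
orientation: [-180.0, 0.2, 18.2]
force: [0.9, -0.3, -16.5]
opening: 0.0175
```

{"op": "servo_tool", "data": {"rows": [[0,0,1.2,0,0,0],[0,0,1.2,0,0,0],[0,0,1.2,0,0,0]]}}

```text
clock: 4.75
tool_pos: [0.6151, 0.126, 0.1752]
orientation: [-180.0, 0.1, 18.3]
force: [-0.9, -0.6, -8.9]
opening: 0.0176
```

```bash
python3 - <<'E'
from h import *
o=ctrl.get_obs();print(o["tool_pos"],o["orientation"],o["force"],o["moment"],o["opening"])
R=Rotation.from_euler("z",18.3,degrees=True).as_matrix()
print("handle-frame moment",R.T@o["moment"])
E
```

```text
[0.61513782 0.12599934 0.17521771] [-1.79999755e+02  9.66711688e-02  1.82741485e+01] [-0.88743212 -0.63075658 -8.93763724] [-0.04381471  0.40457817 -0.00739818] 0.01762364356244195
handle-frame moment [ 0.08543569  0.39787431 -0.00739818]
```

```bash
python3 - <<'E'
from h import *
im,d,P=redbar("scene",.15,.25,"s3.png")
c=cv2.imread("pics/s3.png")[180:400,230:520];cv2.imwrite("pics/s3c.png",cv2.resize(c,None,fx=2,fy=2))
o=ctrl.get_obs();print(o["tool_pos"],o["orientation"],o["force"],o["moment"])
E
```

```text
scene [138  24  17   9  78] xy -749.3 110.7 size 42.3 75.9 long axis yaw 134.1 z [0.231 0.243 0.249] med [-0.7414  0.1     0.2426]
scene [382 242  24  29 266] xy 648.1 135.4 size 50.1 18.9 long axis yaw 18.4 z [0.159 0.2   0.207] med [0.6596 0.1362 0.2004]
[0.61562838 0.12603363 0.17620627] [1.79985447e+02 1.95194542e-02 1.82897053e+01] [-1.57114724 -0.49511485 -6.68436364] [-0.11388329  0.86205907 -0.01139432]
```

View pics/s3c.png

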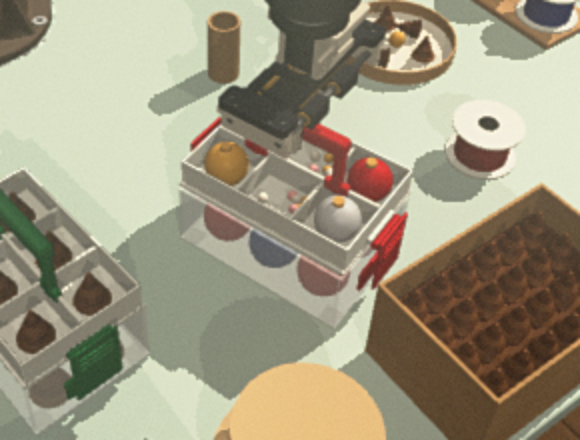

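The tray is about 7 mm up and there is a large moment, so the +x clip (right, near (385,250) in the crop) is probably still caught. I'll measure the tilt from the rim and handle depth.

```bash
cat >> h.py <<'E'
def tilt(cx,cy,zh,yaw=18.3):
    # slopes in the tray frame from red handle-top points and white rim points (scene+top)
    R=Rotation.from_euler("z",yaw,degrees=True).as_matrix()
    for n in("scene","top"):
        c=viewer.calibration(n); im,d=viewer.snapshot(n); P=world(n,d,c); h=cv2.cvtColor(im,cv2.COLOR_RGB2HSV)
        Q=(P-[cx,cy,0])@R; ok=d>0
        rimz=zh-.098+.038
        side=lambda m:[ (round(np.percentile(Q[m][:,2],90)*1000,1),int(m.sum()))]
        w=ok&(h[...,1]<70)&(h[...,2]>120)&(abs(Q[...,1])<.08)&(abs(Q[...,2]-rimz)<.025)
        print(n,"rim z(mm) -x,+x,-y,+y",*[side(m) for m in (w&(abs(Q[...,0]+.105)<.005),w&(abs(Q[...,0]-.105)<.005),w&(abs(Q[...,1]+.07)<.005)&(abs(Q[...,0])<.1),w&(abs(Q[...,1]-.07)<.005)&(abs(Q[...,0])<.1))])
        r=ok&((h[...,0]<8)|(h[...,0]>172))&(h[...,1]>120)&(abs(Q[...,1])<.006)&(abs(Q[...,0])<.06)&(abs(Q[...,2]-zh-.01)<.012)
        if r.sum()>20: q=Q[r]; print(n,"handle slope deg",np.degrees(np.arctan(np.polyfit(q[:,0],q[:,2],1)[0])).round(2),"x",q[:,0].min().round(3),q[:,0].max().round(3),"z",np.median(q[:,2]).round(4),r.sum())
E
python3 - <<'E'
from h import *
tilt(.6155,.126,.195)
o=ctrl.get_obs();print(o["tool_pos"],o["orientation"],o["force"],o["moment"])
E
```

```text
scene rim z(mm) -x,+x,-y,+y [(np.float64(135.0), 143)] [(np.float64(137.3), 332)] [(np.float64(135.3), 716)] [(np.float64(137.1), 115)]
scene handle slope deg -1.08 x 0.008 0.059 z 0.2056 99
top rim z(mm) -x,+x,-y,+y [(np.float64(137.7), 174)] [(np.float64(139.3), 6)] [(np.float64(138.5), 136)] [(np.float64(137.8), 107)]
top handle slope deg 1.27 x -0.06 -0.007 z 0.2058 122
[0.6157557  0.12604337 0.17660199] [ 1.79986936e+02 -2.09749579e-02  1.82943309e+01] [-2.29836627 -0.51654683 -6.44266249] [-0.19899109  1.05507841 -0.03078952]
```

{"op": "servo_tool", "data": {"rows": [[-0.5,0,1.2,0,0,0],[-0.5,0,1.2,0,0,0],[0,0,1.2,0,0,0]]}}

```text
clock: 5.15
tool_pos: [0.6157, 0.1264, 0.1807]
orientation: [180.0, -0.2, 18.3]
force: [-0.6, 0.2, -4.5]
opening: 0.0179
```

```bash
python3 - <<'E'
from h import *
o=ctrl.get_obs();print(o["tool_pos"],o["orientation"],o["force"],o["moment"])
tilt(.6155,.126,.199)
o=ctrl.get_obs();print(o["tool_pos"],o["orientation"],o["force"],o["moment"])
E
```

```text
[0.61566296 0.12636267 0.18073521] [ 1.79993408e+02 -1.62247134e-01  1.82998743e+01] [-0.62157391  0.22896787 -4.53703408] [-0.02700441 -0.10542265  0.00585249]
scene rim z(mm) -x,+x,-y,+y [(np.float64(139.2), 143)] [(np.float64(142.8), 351)] [(np.float64(140.3), 744)] [(np.float64(142.0), 117)]
scene handle slope deg -2.0 x 0.01 0.06 z 0.2107 108
top rim z(mm) -x,+x,-y,+y [(np.float64(140.7), 175)] [(np.float64(142.6), 6)] [(np.float64(142.7), 138)] [(np.float64(142.1), 110)]
top handle slope deg 1.08 x -0.06 -0.007 z 0.2103 122
[0.61558341 0.12639864 0.1805093 ] [-1.79996572e+02 -1.46071509e-01  1.82933443e+01] [-0.46330692 -0.55237151 -4.51885084] [-0.02159685  0.04001938 -0.00474567]
```

The load has dropped to the tray's weight (about 4.5 N) and the moment is gone, so both clips have let go and the tray is level to about 1°. I'll keep raising it.

{"op": "servo_tool", "data": {"rows": [[0,0,1.2,0,0,0],[0,0,1.2,0,0,0],[0,0,1.5,0,0,0],[0,0,2,0,0,0],[0,0,2,0,0,0]]}}

```text
clock: 5.67
tool_pos: [0.6148, 0.1261, 0.1874]
orientation: [180.0, -0.0, 18.3]
force: [-0.5, -0.5, -5.0]
opening: 0.0178
```

{"op": "servo_tool", "data": {"rows": [[0,0,2.5,0,0,0],[0,0,3,0,0,0],[0,0,4,0,0,0],[0,0,4,0,0,0],[0,0,4,0,0,0]]}}

```text
clock: 6.08
tool_pos: [0.6148, 0.1261, 0.2053]
orientation: [-180.0, -0.0, 18.3]
force: [-0.2, -0.6, -5.1]
opening: 0.0177
```

{"op": "servo_tool", "data": {"rows": [[0,0,4,0,0,0],[0,0,4,0,0,0],[0,0,4,0,0,0],[0,0,4,0,0,0],[0,0,4,0,0,0]]}}

```text
clock: 6.5
tool_pos: [0.6147, 0.1261, 0.2252]
orientation: [-180.0, -0.0, 18.3]
force: [0.4, -0.4, -4.8]
opening: 0.0175
```

{"op": "servo_tool", "data": {"rows": [[0,0,4,0,0,0],[0,0,4,0,0,0],[0,0,4,0,0,0],[0,0,4,0,0,0],[0,0,4,0,0,0]]}}

```text
clock: 6.92
tool_pos: [0.6147, 0.126, 0.2452]
orientation: [180.0, -0.0, 18.3]
force: [0.1, 0.9, -5.5]
opening: 0.018
```

{"op": "servo_tool", "data": {"rows": [[0,0,4,0,0,0],[0,0,4,0,0,0],[0,0,4,0,0,0],[0,0,4,0,0,0],[0,0,4,0,0,0]]}}

```text
clock: 7.33
tool_pos: [0.6147, 0.1261, 0.2651]
orientation: [-180.0, 0.0, 18.3]
force: [0.3, -0.2, -4.7]
opening: 0.0176
```

{"op": "servo_tool", "data": {"rows": [[0,0,4,0,0,0],[0,0,4,0,0,0],[0,0,3,0,0,0],[0,0,2,0,0,0],[0,0,1,0,0,0]]}}

```text
clock: 7.75
tool_pos: [0.6148, 0.1261, 0.2791]
orientation: [-180.0, -0.0, 18.3]
force: [0.1, -0.1, -6.0]
opening: 0.0178
```

{"op": "servo_tool", "data": {"rows": [[0,0,0,0,0,0],[0,0,0,0,0,0],[0,0,0,0,0,0],[0,0,0,0,0,0],[0,0,0,0,0,0]]}}

```text
clock: 8.17
tool_pos: [0.6146, 0.126, 0.2786]
orientation: [180.0, 0.0, 18.3]
force: [0.2, -0.6, -5.3]
opening: 0.0182
```

```bash
python3 - <<'E'
from h import *
o=ctrl.get_obs();print(o["clock"],o["tool_pos"],o["force"],o["moment"],o["qvel"])
tilt(.6155,.126,o["tool_pos"][2]+.019)
redbar("scene",.2,.35,"s4.png")
c=cv2.imread("pics/s4.png")[120:400,230:520];cv2.imwrite("pics/s4c.png",cv2.resize(c,None,fx=2,fy=2))
E
```

```text
8.1667 [0.61464243 0.12600388 0.27857615] [ 0.18389594 -0.56657034 -5.25131642] [-0.00603775 -0.00913503  0.00656098] [ 0.07859085 -0.01666472  0.09988771  0.06882435 -0.10842516  0.00769998]
scene rim z(mm) -x,+x,-y,+y [(np.float64(237.2), 199)] [(np.float64(239.8), 407)] [(np.float64(237.4), 867)] [(np.float64(238.9), 153)]
scene handle slope deg -2.85 x 0.004 0.059 z 0.3081 140
top rim z(mm) -x,+x,-y,+y [(np.float64(238.6), 205)] [(np.float64(242.7), 17)] [(np.float64(240.6), 170)] [(np.float64(240.2), 139)]
top handle slope deg 0.61 x -0.06 -0.005 z 0.3081 151
scene [129   6  27  27 515] xy -761.3 103.8 size 91.5 68.7 long axis yaw 84.4 z [0.24  0.277 0.309] med [-0.7424  0.0947  0.2773]
scene [385 203  47  42 807] xy 659.8 165.5 size 97.7 68.9 long axis yaw 83.5 z [0.234 0.252 0.309] med [0.6683 0.1449 0.2522]
scene [354 211  13  12  98] xy 566.5 107.1 size 28.0 10.5 long axis yaw 20.8 z [0.235 0.243 0.258] med [0.5697 0.1062 0.2434]
```

View pics/s4c.png

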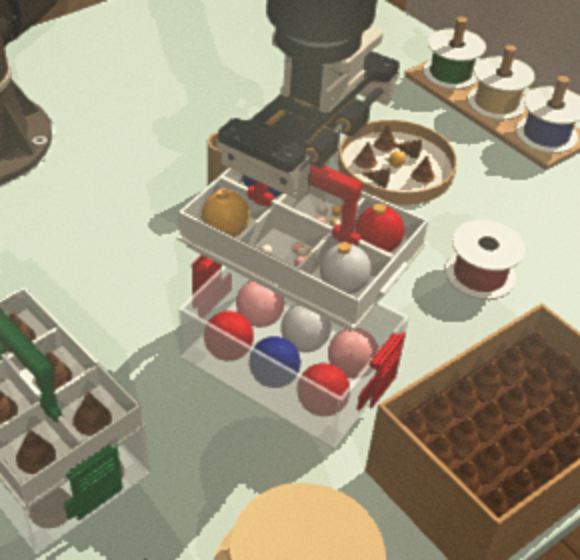

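The picture shows the tray hanging clear above the open box, with both clips and the lower layer visible. It has risen about 110 mm and is level to about 1°. It's steady, so I'm handing it in.

```bash
python3 -c "
from plant import ctrl
print(ctrl.close_job()); o=ctrl.get_obs(); print(o['clock'],o['tool_pos'],o['force'],o['opening'])"
```

```text
the job is handed in; nothing more can be done
None
the job is handed in; nothing more can be done
```

I gripped the tray by its red handle, pulled it slowly off both clips and lifted it about 110 mm. I handed the job in at about 8.3 s with the tray still held; no verdict is reported.

**Last checks, just before hand-in:**
- **Grip:** the fingers were closed to about 18 mm on the bar. They carried a steady load of about 5 N with almost no moment.
- **Level and height:** rim depths put the tray within about 1° of level. The slopes fitted to the handle disagreed, from −2.9° in the scene view to +0.6° in the top view. I put that down to depth noise on a short visible stretch of the bar.
- **Baubles:** red, silver and gold were clearly in their pockets. Blue was mostly hidden behind the gripper, with only a sliver showing, so I couldn't fully confirm it.
- **Surroundings:** the green-handled tray, the spool and the dish looked undisturbed. I did not measure them, and the tube, candle and twine were hidden or outside the final crop.

**During the pull:** the sideways moment rose to about 1 N m partway through, with the tray about 8 mm up. It vanished after another 4 mm of lift with a 1 mm shift toward the robot.

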